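# Find the heavy tin by feel and slide it into the stop bay

### The job

One of the three identical closed tins holds a heavy part: find out which by feel, by nudging the tins or taking their weight by the lug a few millimetres off the worktop. Slide the heavy tin along the worktop, without lifting it over anything, into the open front of the U-shaped stop bay until it sits square and snug against the end stop, and let go. Leave the other two tins standing where they were, within a couple of centimetres, and do not disturb the other things on the worktop.

Things in the scene. Friction and masses are not known exactly. Their poses are not given: they have to be found in the camera images.
- tin_a: one of three closed metal tins that look alike: flat and square, 58 x 58 x 30 mm, with a dark upright lug on mid lid (36 mm along the tin's own x, 12 mm thick along its y, 30 to 54 mm above the underside). Origin: centre of the underside, z up. One of the three, any of them, weighs about 0.55 to 0.65 kg, the other two 0.2 to 0.25 kg; the contents cannot be seen
- tin_b: one of three closed metal tins that look alike: flat and square, 58 x 58 x 30 mm, with a dark upright lug on mid lid (36 mm along the tin's own x, 12 mm thick along its y, 30 to 54 mm above the underside). Origin: centre of the underside, z up. One of the three, any of them, weighs about 0.55 to 0.65 kg, the other two 0.2 to 0.25 kg; the contents cannot be seen
- tin_c: one of three closed metal tins that look alike: flat and square, 58 x 58 x 30 mm, with a dark upright lug on mid lid (36 mm along the tin's own x, 12 mm thick along its y, 30 to 54 mm above the underside). Origin: centre of the underside, z up. One of the three, any of them, weighs about 0.55 to 0.65 kg, the other two 0.2 to 0.25 kg; the contents cannot be seen
- stop_bay: low U of aluminium bars screwed to the worktop, no floor. Origin on the worktop, middle of the end stop's inner face; a tin slides in along +x (snug: tin centre at x -29 mm, y 0). End stop x 0 to 14 mm, 96 mm wide, 18 mm high. Guides 12 mm high, 10 mm thick, inner faces at y +-35 mm from x -45 to 0 mm, then flared to x -61 mm, outer corners at y +-52 mm
- worktop: the flat grey worktop on which everything stands; its top is z = 0 (the origin is inside the slab and of no use); its front edge runs obliquely
- tray_fixture: flat tray fixture fixed to the worktop, in front of the robot. Origin on the worktop; base plate x -75 to 75 mm, y -82 to 138 mm, 12 mm high; fences up to 34 mm high round its y = +138 mm end; a clamp with lever up to 160 mm high at y -140 to 55 mm near x = 0. Not used
- stack_tray: sheet-metal tray rack, fixed, on brackets behind the fixture: x -104 to 108 mm, y -205 to 205 mm about its origin, floor 115 mm and walls up to 315 mm above the worktop, empty space below. Not used; keep the gripper off its near wall
- jar: small jar with screw lid, round, 54 mm across, 67 mm high; origin centre of underside. Bystander
- bowl_nest: nest of thin white bowls, round, 67 mm across, 41 mm high; origin centre of underside. Bystander
- counter: grey tally counter, 52 x 50 mm, 23 mm high; origin centre of underside. Bystander
- block: off-white plastic stop block with two bores, loose, 32 (own x) x 70 (own y) x 26 mm high; origin centre of underside. Bystander
- cups: nest of oval milky cups, 64 (own x) x 80 (own y) x 46 mm high; origin centre of underside. Bystander

How it is judged:
At the end, for the whole second after the job is handed in: The heavy tin (it bears on the worktop with over 4 N) rests in the bay: centre 23 to 34 mm from the stop face, within 12 mm of the mid line, a side parallel within 0.13 rad, underside below 4 mm; the other two stand upright (0.1 rad), within 35 mm of where they began (((x of tin_a in the frame of stop_bay between -0.034 and -0.023 m and y of tin_a in the frame of stop_bay between -0.012 and 0.012 m and (angle between the x axis of tin_a and the x axis of stop_bay, either way round below 0.13 rad or angle between the y axis of tin_a and the x axis of stop_bay, either way round below 0.13 rad) and height (world z) of tin_a below 0.004 m and linear speed of tin_a below 0.01 m/s and contact force between tin_a and worktop above 4 N and distance of each of tin_b, tin_c from where it was at the start of the episode below 0.035 m and angle between each of tin_a, tin_b, tin_c's own z axis and vertical below 0.1 rad) or (x of tin_b in the frame of stop_bay between -0.034 and -0.023 m and y of tin_b in the frame of stop_bay between -0.012 and 0.012 m and (angle between the x axis of tin_b and the x axis of stop_bay, either way round below 0.13 rad or angle between the y axis of tin_b and the x axis of stop_bay, either way round below 0.13 rad) and height (world z) of tin_b below 0.004 m and linear speed of tin_b below 0.01 m/s and contact force between tin_b and worktop above 4 N and distance of each of tin_a, tin_c from where it was at the start of the episode below 0.035 m and angle between each of tin_a, tin_b, tin_c's own z axis and vertical below 0.1 rad) or (x of tin_c in the frame of stop_bay between -0.034 and -0.023 m and y of tin_c in the frame of stop_bay between -0.012 and 0.012 m and (angle between the x axis of tin_c and the x axis of stop_bay, either way round below 0.13 rad or angle between the y axis of tin_c and the x axis of stop_bay, either way round below 0.13 rad) and height (world z) of tin_c below 0.004 m and linear speed of tin_c below 0.01 m/s and contact force between tin_c and worktop above 4 N and distance of each of tin_a, tin_b from where it was at the start of the episode below 0.035 m and angle between each of tin_a, tin_b, tin_c's own z axis and vertical below 0.1 rad))); the robot touches nothing.
It fails at once if a tin is lifted more than 15 mm off the worktop (height (world z) of any of tin_a, tin_b, tin_c above 0.015 m).
It fails at once if a tin is tipped by more than 0.35 rad (angle between any of tin_a, tin_b, tin_c's own z axis and vertical above 0.35 rad).
It fails at once if a bystander (jar, bowls, counter, block, cups) is pushed more than 20 mm (distance of any of jar, bowl_nest, counter, block, cups from where it was at the start of the episode above 0.02 m).
It fails at once if the jar, bowls or cups are tipped by more than 0.4 rad (angle between any of jar, bowl_nest, cups's own z axis and vertical above 0.4 rad).
It also fails if it takes over 72 s, if anything falls off the work surface, if the arm or the gripper's body presses on something with over 40 N, if the wrist force passes 120 N, or if a joint passes its speed limit or range.

### The arm

A 6-joint arm with a two-finger parallel gripper is mounted at the origin on a cart in front of the work surface, level with it; the furniture and walls round the work are solid. World frame = base frame: x ahead of the robot, y to its left, z up, the work surface at z = 0. Lengths are in m, angles in rad, forces in N, time in s.
With the tool pointing down it reaches from about 0.3 to 0.775 m from the base axis. Payload 14.6 kg.
Tool frame: the origin (TCP) lies at the very end of the fingers, on their centre line; the grasp point (between the pads) lies 19 mm behind it; z points along the fingers, y is the line along which they close (so a half turn about z gives the same grasp; the last joint's range is limited). The gripper opens to 94 mm and grips with 3 to 60 N. Pads are 16 mm wide; open, the fingers measure 119 mm over their backs; the gripper's body (75 mm by 177 mm) begins 78 mm behind the grasp point.
Start: joints at [-1.255, 0.3, 1.521, -0, 1.321, -0.067], TCP at [0.205, -0.51, 0.166] pointing down, gripper open.
Joint ranges: [-3.03, 3.03], [-0.79, 2.21], [0.23, 2.52], [-1.04, 4.18], [0, 3.07], [-2.55, 2.55]. Speed limits (rad/s): [2.22, 2.22, 2.57, 3.14, 3.14, 3.14].

### API

Orientations are given as [roll, pitch, yaw] about the fixed x, y, z axes, in that order (R = Rz(yaw) Ry(pitch) Rx(roll)).
In Python, from station import ctrl gives the robot as it stands. The module is installed in compiled form; this text tells all that it offers.
- The arm moves only by the tool step_arm, never from a script. Its argument "deltas" is a list of rows, each an object with "dp": the shift along the tool's x, y, z scaled (see below), a list of three; "twist": the turn about the tool's z scaled (see below). In form: [{"dp": [tx, ty, tz], "twist": twist}, ...]. A call has 1 to 12 rows; each row shifts and turns the commanded pose from where the row before left it, along the tool's axes as they then stand; what a row does not reach is not made up. The controller multiplies each number of a shift by 0.04 m and each number of a turn by 4 degrees. A row lasts 1/10 s, in which the tool goes at most 50 mm and 8.59 degrees, less where a joint would pass 70% of its speed; a pose out of reach is approached as far as the arm can. A call with a number of a shift or a turn outside -1 to 1 is refused whole. A call with a gripper value outside its range is refused whole. "gripper" is the opening, from -1 (shut) to 1 (fully open), set as the call begins (left out, the last holds). The fingers move at their own pace and stop on an object; "squeeze" is the grip in N (left out, the last holds). Time passes only in rows, so rows that do not move let the fingers close. It gives the time, the measured TCP pose, the force, the opening and the grip force at its end, in the units of the state.
- ctrl.get_obs(): the state, without advancing time (a new reading comes with each control period).
- ctrl.camera(name): name is "side" or "top" or "wrist"; returns (picture, depth): 480x640x3 uint8, red, green, blue; 480x640 float32, m along the optical axis (not along the pixel's ray), 0 where there is no reading.
- ctrl.get_calibration(name): a dict with "fx", "fy", "cx", "cy" (pixels), "distortion" ([k1, k2, p1, p2, k3] as OpenCV has them; the pictures are not rectified), "world_to_cam" (4x4, takes a point from world to camera coordinates); the wrist camera has in their place "hand_eye" (4x4, takes a point from camera to tool coordinates, whose origin is the TCP and whose axes are the flange's). Camera axes: x right, y down, z forward; pixel columns grow to the right and rows downward; lengths in m; the calibration is good to about 2 mm. A picture is of the moment at which its call begins: read the wrist's pose just before it. get_calibration takes no time and is no camera call.
- ctrl.hand_in(): hands the job in; it is judged then, once.
Trained networks look in the newest picture that a camera, given by its name, has taken for a name from the list of things; names that differ only in an ending like _2 or _b are one class to them, and where a whole thing is asked for, a point or a joint stands for the part that bears it (a point fixed in the world has none). Each returns a list of dicts, best first, with "conf" (0 to 1); they miss things now and then, are a little off and sometimes report something else, mostly with a low value. They report only what shows in the picture. A call takes as long as a camera call.
- ctrl.spot_in(camera, label): "rect" ([left, top, right, bottom] as shares, 0 to 1, of the picture: columns of its width, rows of its height, round what is visible of it).
- ctrl.cut_out(camera, label): "pixels" (480x640 bool, what is visible of it) and "rect" ([left, top, right, bottom] as shares, 0 to 1, of the picture: columns of its width, rows of its height, round what is visible of it).
The state is a dict: "time_s": time; "qpos": joint angles; "joint_vel": joint speeds; "tau": joint torques, N m; "ee_pos": TCP position; "eef_rot": TCP orientation; "force": force on the tool from outside, world axes, zero at the start; "moment": the same for the moment, N m; "grip_width": finger opening in m; "grip_force": force on a finger pad.
Only numpy, scipy, OpenCV 4.12 (cv2) and the standard library are available. Lean on these libraries where they do the work, as an engineer would, in place of code of your own. Each camera call takes 0.05 s, during which the arm holds its last target. There are 200 camera calls.

## Working session

There is one attempt and no reset: what is moved stays moved. The work goes in short steps, Python scripts to look and compute and a tool call to move; the robot and the scene stay as the last step left them, time stands still between calls to the robot, and variables do not carry over. Pictures are saved under pics/ and viewed, at most 10 in all, crops included, and the job is handed in when it is done.

Besides the shell and the picture viewer there is one more tool, called as name(argument=value, ...), one argument or row to a line, values as JSON. step_arm: Moves the arm, as the interface text tells. Its arguments: {"type":"object","properties":{"deltas":{"type":"array"},"gripper":{"type":"number"},"squeeze":{"type":"number"}},"required":["deltas"]}

```bash
mkdir -p pics
cat > h.py <<'E'
import numpy as np, cv2
from station import ctrl
from scipy.spatial.transform import Rotation as R
def cloud(name):
    o=ctrl.get_obs(); im,d=ctrl.camera(name); c=ctrl.get_calibration(name)
    K=np.array([[c['fx'],0,c['cx']],[0,c['fy'],c['cy']],[0,0,1]]); D=np.array(c['distortion'])
    v,u=np.mgrid[0:480,0:640]
    p=cv2.undistortPoints(np.stack([u,v],-1).reshape(-1,1,2).astype(np.float64),K,D).reshape(480,640,2)
    P=np.dstack([p*d[...,None],d])
    if 'world_to_cam' in c: T=np.linalg.inv(np.array(c['world_to_cam']))
    else:
        B=np.eye(4);B[:3,:3]=R.from_euler('xyz',o['eef_rot']).as_matrix();B[:3,3]=o['ee_pos'];T=B@np.array(c['hand_eye'])
    W=P@T[:3,:3].T+T[:3,3]; W[d==0]=np.nan
    return im,W
E
python3 - <<'E'
from h import *
print(ctrl.get_obs())
for n in ['top','side']:
    im,W=cloud(n); cv2.imwrite(f'pics/{n}.png',im[...,::-1]); np.save(n+'.npy',W)
    for l in ['tin_a','stop_bay','jar','bowl_nest','counter','block','cups']:
        for r in ctrl.cut_out(n,l)[:5]:
            if r['conf']<.25: continue
            m=r['pixels']; w=W[m]; w=w[np.isfinite(w[:,0])]
            x,y,X,Y=np.array(r['rect'])*[640,480,640,480]
            print(n,l,round(r['conf'],2),np.round([x,y,X,Y]),np.round(np.median(w,0),3),np.round(np.percentile(w,2,0),3),np.round(np.percentile(w,98,0),3))
E
```

```text
{'time_s': 0.0, 'qpos': array([-1.25458183e+00,  3.00458259e-01,  1.52162126e+00, -1.78581265e-05,
        1.32072802e+00, -6.65818829e-02]), 'joint_vel': array([-1.21031554e-03,  2.41799571e-04,  1.74117386e-03, -1.40392677e-03,
        4.51969006e-04,  9.47337349e-05]), 'tau': array([-3.46996538e-03, -5.31818676e+01, -3.52742100e+01,  7.07068574e-02,
        2.44100334e-02, -9.81397943e-05]), 'ee_pos': array([ 0.20533067, -0.50987272,  0.16537642]), 'eef_rot': array([-3.14037931e+00, -6.35707902e-05,  3.82800771e-01]), 'force': array([ 0.45946962,  0.28649012, -0.21364596]), 'moment': array([0.01942209, 0.04669314, 0.02048421]), 'grip_force': 0.0, 'grip_width': 0.0938883574418768}
top tin_a 0.98 [254. 293. 287. 330.] [0.432 0.285 0.03 ] [0.405 0.258 0.013] [0.461 0.316 0.056]
top tin_a 0.9 [301. 260. 330. 290.] [0.514 0.201 0.03 ] [0.485 0.172 0.025] [0.543 0.229 0.056]
top tin_a 0.88 [298. 194. 328. 222.] [0.657 0.207 0.03 ] [0.629 0.176 0.002] [0.689 0.237 0.055]
top stop_bay 0.6 [206. 208. 256. 259.] [0.616 0.402 0.014] [ 0.553  0.34  -0.002] [0.653 0.429 0.022]
top jar 0.63 [30
[... 655 characters left out ...]
.236 0.055]
side tin_a 0.58 [386. 251. 424. 293.] [0.434 0.31  0.029] [0.406 0.27  0.002] [0.462 0.321 0.053]
side jar 0.58 [231. 218. 260. 255.] [0.728 0.213 0.048] [0.71  0.173 0.007] [0.758 0.222 0.069]
side bowl_nest 0.89 [214. 246. 252. 273.] [0.736 0.299 0.034] [0.704 0.264 0.015] [0.765 0.327 0.042]
side counter 0.74 [291. 301. 337. 349.] [0.566 0.493 0.035] [0.536 0.46  0.007] [0.595 0.529 0.046]
side block 0.59 [315. 232. 339. 261.] [0.577 0.2   0.022] [0.555 0.123 0.001] [0.603 0.217 0.028]
side block 0.52 [231. 215. 261. 255.] [0.729 0.213 0.049] [0.71  0.171 0.007] [0.76  0.222 0.069]
side cups 0.51 [385. 251. 423. 292.] [0.435 0.31  0.029] [0.406 0.27  0.001] [0.463 0.321 0.053]
```

Run:
```python
from h import *
W=np.load('top.npy'); im=cv2.imread('pics/top.png')
c=im[130:350,120:400]; cv2.imwrite('pics/topc.png',cv2.resize(c,None,fx=2.7,fy=2.7,interpolation=cv2.INTER_CUBIC))
# bird view height map: x up, y left; 1.5mm/px
W2=np.load('side.npy')
x0,x1,y0,y1=.3,.85,.05,.6; s=.0015
H=np.zeros((int((x1-x0)/s)+1,int((y1-y0)/s)+1),np.float32)
for V in (W,W2):
    P=V.reshape(-1,3); P=P[np.isfinite(P[:,0])]
    P=P[(P[:,0]>x0)&(P[:,0]<x1)&(P[:,1]>y0)&(P[:,1]<y1)]
    np.maximum.at(H,(((x1-P[:,0])/s).astype(int),((y1-P[:,1])/s).astype(int)),P[:,2])
# footprints of objects
for nm,(cx,cy) in {'near':(.432,.285),'mid':(.514,.201),'far':(.657,.207)}.items():
    P=W.reshape(-1,3);P=P[np.isfinite(P[:,0])]
    n=P[np.hypot(P[:,0]-cx,P[:,1]-cy)<.048]
    t=n[(n[:,2]>.022)&(n[:,2]<.036)][:,:2]; l=n[(n[:,2]>.045)&(n[:,2]<.06)&(np.hypot(n[:,0]-cx,n[:,1]-cy)<.03)][:,:2]
    a=np.vstack([t,l])
    rt=cv2.minAreaRect((a*1000).astype(np.float32)); rl=cv2.minAreaRect((l*1000).astype(np.float32))
    print(nm,rt,'lug',rl,l.mean(0))
vis=cv2.applyColorMap(np.clip(H/.07*255,0,255).astype(np.uint8),cv2.COLORMAP_JET)
cv2.imwrite('pics/bird.png',cv2.resize(vis,None,fx=1.6,fy=1.6,interpolation=cv2.INTER_NEAREST))
P=W.reshape(-1,3);P=P[np.isfinite(P[:,0])]
n=P[(P[:,0]>.53)&(P[:,0]<.68)&(P[:,1]>.32)&(P[:,1]<.45)&(P[:,2]>.008)]
np.save('bay.npy',n)
st=n[n[:,2]>.0155][:,:2]; print('stop',len(n),len(st),cv2.minAreaRect((st*1000).astype(np.float32)))
print('bay',cv2.minAreaRect((n[:,:2]*1000).astype(np.float32)))
```

```text
near ((432.892578125, 286.76171875), (57.89765930175781, 57.78178405761719), 80.95279693603516) lug ((432.828125, 286.4535217285156), (11.957771301269531, 35.2799072265625), 79.40475463867188) [0.43281303 0.28642874]
mid ((520.1449584960938, 200.73184204101562), (78.9300537109375, 61.27109146118164), 23.880483627319336) lug ((515.3309936523438, 199.92413330078125), (35.455902099609375, 11.837276458740234), 21.58823585510254) [0.51504402 0.19988333]
far ((658.4911499023438, 207.37217712402344), (58.28970718383789, 58.631839752197266), 74.88772583007812) lug ((658.2914428710938, 207.30911254882812), (11.924449920654297, 35.52674102783203), 74.47256469726562) [0.65801014 0.20724852]
stop 892 575 ((617.6588134765625, 406.972900390625), (119.33804321289062, 109.82926177978516), 70.84706115722656)
bay ((614.5303955078125, 401.86383056640625), (124.36621856689453, 117.48953247070312), 75.04029846191406)
```

View pics/topc.png

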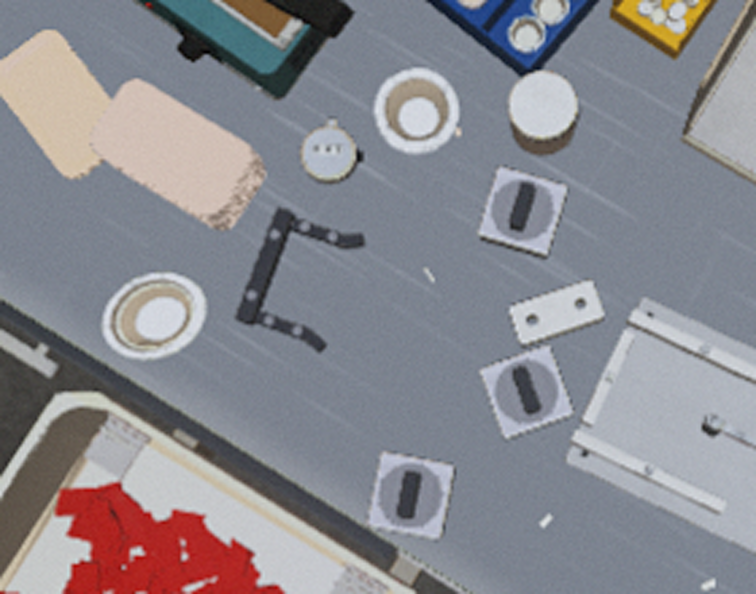

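View pics/bird.png

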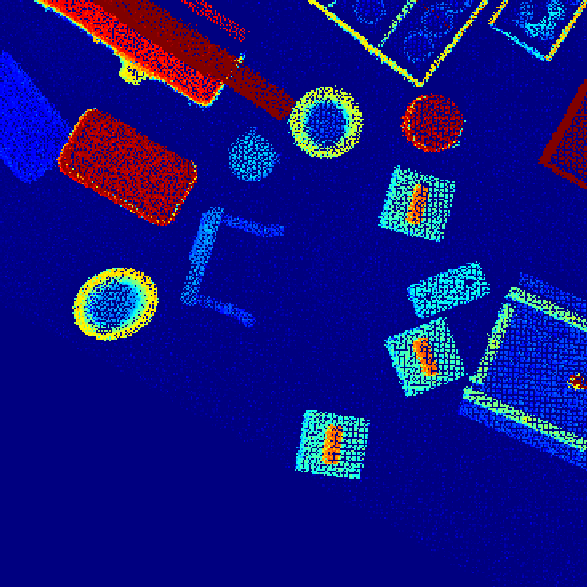

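View pics/side.png

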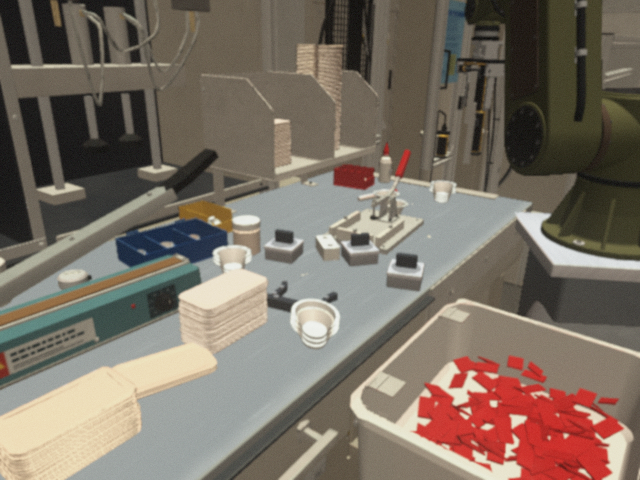

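The top crop shows three tins at crop pixels (412,495), (527,392) and (523,210). The U bay is around (300,280) and opens to the right (−y). The side view agrees. Next I'll fit the bay pose and check the tall obstacles.

Run:
```python
from h import *
from scipy.optimize import minimize
n=np.load('bay.npy'); n=n[(n[:,0]<.665)&(n[:,2]<.024)]
P=n[:,:2]*1000
# exclude counter (near .69,.37)
rects=[(0,14,-48,48),(-45,0,35,45),(-45,0,-45,-35)]
def sd(p):
    d=[]
    for a,b,c,e in rects:
        dx=np.maximum(np.maximum(a-p[:,0],p[:,0]-b),0);dy=np.maximum(np.maximum(c-p[:,1],p[:,1]-e),0);d.append(np.hypot(dx,dy))
    # flare
    for s in(1,-1):
        A=np.array([-45,s*40]);B=np.array([-61,s*47.]);t=np.clip(((p-A)@(B-A))/((B-A)@(B-A)),0,1)
        d.append(np.maximum(np.linalg.norm(p-A-t[:,None]*(B-A),axis=1)-5,0))
    return np.min(d,0)
def f(q):
    c,s=np.cos(q[2]),np.sin(q[2]); p=(P-q[:2])@np.array([[c,-s],[s,c]])
    return np.minimum(sd(p),12).mean()+.0
best=min((minimize(f,[x0,y0,a],method='Nelder-Mead',options=dict(maxiter=2000,xatol=.01,fatol=1e-5)) for x0 in(600,610,620) for y0 in(395,402,410) for a in(1.2,1.33,1.45)),key=lambda r:r.fun)
print(best.x,np.degrees(best.x[2]),best.fun,len(P))
q=best.x;c,s=np.cos(q[2]),np.sin(q[2]); p=(P-q[:2])@np.array([[c,-s],[s,c]])
h=n[:,2]>.0155
print('stop pts (high) x',np.percentile(p[h,0],[2,10,50,90,98]),'y',np.percentile(p[h,1],[2,98]))
g=(p[:,0]<-8)&(p[:,0]>-44)
for sg in(1,-1): print('guide',np.percentile(p[g&(p[:,1]*sg>20),1],[3,50,97]))
W=np.load('top.npy').reshape(-1,3);W=W[np.isfinite(W[:,0])]
for lo,hi in((.1,.2),(.2,.4)):
  t=W[(W[:,2]>lo)&(W[:,2]<hi)&(W[:,0]>.2)&(W[:,0]<.85)&(W[:,1]>-.6)]
  H,xe,ye=np.histogram2d(t[:,0],t[:,1],bins=[np.arange(.2,.86,.05),np.arange(-.6,.61,.05)])
  print(lo,[(round(xe[i],2),round(ye[j],2),int(H[i,j])) for i,j in zip(*np.where(H>3))])
m=W[(W[:,2]>.22)&(W[:,2]<.37)&(W[:,0]>.4)&(W[:,0]<.85)&(W[:,1]<.2)]
print('tray min x',np.percentile(m[:,0],[0,1]),'max y',np.percentile(m[:,1],[99,100]))
```

```text
[608.55073979 404.78966106   1.26501471] 72.48000368164014 0.506686168059439 573
stop pts (high) x [-44.97833988   0.12112622   6.39981893  13.01688053  43.66273495] y [-45.83518793  44.82046484]
guide [35.32372277 39.71958073 44.0938759 ]
guide [-44.82618729 -39.93492045 -35.14324686]
0.1 [(np.float64(0.2), np.float64(0.0), 34), (np.float64(0.2), np.float64(0.05), 89), (np.float64(0.2), np.float64(0.1), 20), (np.float64(0.4), np.float64(-0.15), 29), (np.float64(0.4), np.float64(-0.1), 290), (np.float64(0.45), np.float64(-0.4), 40), (np.float64(0.45), np.float64(-0.3), 64), (np.float64(0.45), np.float64(-0.25), 5), (np.float64(0.5), np.float64(-0.3), 827), (np.float64(0.5), np.float64(-0.25), 479), (np.float64(0.5), np.float64(-0.2), 110), (np.float64(0.55), np.float64(-0.35), 428), (np.float64(0.55), np.float64(-0.3), 855), (np.float64(0.55), np.float64(-0.25), 658), (np.float64(0.55), np.float64(-0.2), 623), (np.float64(0.55), np.float64(-0.15), 346), (np.float64(0.55), np.float64(-0.1), 88), (np.float64(0.6), np.float64(-0.35), 164), (np.float64(0.6), np.float64(-0.3), 17), (np.fl
[... 3228 characters left out ...]
loat64(0.75), np.float64(-0.3), 64), (np.float64(0.75), np.float64(-0.25), 569), (np.float64(0.75), np.float64(-0.2), 1163), (np.float64(0.75), np.float64(-0.15), 58), (np.float64(0.75), np.float64(-0.1), 303), (np.float64(0.75), np.float64(-0.05), 616), (np.float64(0.75), np.float64(0.0), 194), (np.float64(0.75), np.float64(0.05), 49), (np.float64(0.75), np.float64(0.3), 118), (np.float64(0.75), np.float64(0.35), 199), (np.float64(0.8), np.float64(-0.35), 421), (np.float64(0.8), np.float64(-0.3), 1333), (np.float64(0.8), np.float64(-0.15), 974), (np.float64(0.8), np.float64(-0.1), 778), (np.float64(0.8), np.float64(0.0), 143)]
tray min x [0.49446266 0.51221168] max y [0.0591425  0.09043614]
```

step_arm(
  deltas=[
    {"dp": [0,0,-0.2],"twist": 1},
    {"dp": [0,0,-0.2],"twist": 1},
    {"dp": [0,0,-0.2],"twist": 1},
    {"dp": [0,0,-0.2],"twist": 1},
    {"dp": [0,0,-0.2],"twist": 1},
    {"dp": [0,0,-0.2],"twist": 1},
    {"dp": [0,0,-0.2],"twist": 1},
    {"dp": [0,0,-0.2],"twist": 1},
  ],
  gripper=-0.1,
)

```text
time_s: 1.6
ee_pos: [0.2054, -0.5102, 0.2303]
eef_rot: [3.142, 0.0, -0.179]
force: [-0.1, 0.3, 0.1]
grip_width: 0.042
grip_force: 0.0
```

step_arm(
  deltas=[
    {"dp": [0.1,-0.9,0]},
    {"dp": [0.1,-0.9,0]},
    {"dp": [0.1,-0.9,0]},
    {"dp": [0.1,-0.9,0]},
    {"dp": [0.1,-0.9,0]},
    {"dp": [0.1,-0.9,0]},
    {"dp": [0.1,-0.9,0]},
    {"dp": [0.1,-0.9,0]},
    {"dp": [0.1,-0.9,0]},
    {"dp": [0.1,-0.9,0]},
    {"dp": [0.1,-0.9,0]},
    {"dp": [0.1,-0.9,0]},
  ],
)

```text
invalid input at $.deltas[0]: expected keys dp, twist
```

step_arm(
  deltas=[
    {"dp": [0.1,-0.9,0]},
    {"dp": [0.1,-0.9,0]},
    {"dp": [0.1,-0.9,0]},
    {"dp": [0.1,-0.9,0]},
    {"dp": [0.1,-0.9,0]},
    {"dp": [0.1,-0.9,0]},
    {"dp": [0.1,-0.9,0]},
    {"dp": [0.1,-0.9,0]},
    {"dp": [0.1,-0.9,0]},
    {"dp": [0.1,-0.9,0]},
    {"dp": [0,0,0]},
  ],
)

```text
invalid input at $.deltas[0]: expected keys dp, twist
```

step_arm(
  deltas=[
    {"dp": [0.1,-0.9,0],"twist": 0},
    {"dp": [0.1,-0.9,0],"twist": 0},
    {"dp": [0.1,-0.9,0],"twist": 0},
    {"dp": [0.1,-0.9,0],"twist": 0},
    {"dp": [0.1,-0.9,0],"twist": 0},
    {"dp": [0.1,-0.9,0],"twist": 0},
    {"dp": [0.1,-0.9,0],"twist": 0},
    {"dp": [0.1,-0.9,0],"twist": 0},
    {"dp": [0.1,-0.9,0],"twist": 0},
    {"dp": [0.1,-0.9,0],"twist": 0},
    {"dp": [0.1,-0.9,0],"twist": 0},
    {"dp": [0.1,-0.9,0],"twist": 0},
  ],
)

```text
time_s: 2.8
ee_pos: [0.3283, -0.0918, 0.2302]
eef_rot: [3.141, -0.001, -0.176]
force: [-0.3, -0.4, -0.2]
grip_width: 0.0419
grip_force: 0.0
```

step_arm(
  deltas=[
    {"dp": [0.1,-0.9,0],"twist": 0},
    {"dp": [0.1,-0.9,0],"twist": 0},
    {"dp": [0.1,-0.9,0],"twist": 0},
    {"dp": [0.1,-0.9,0],"twist": 0},
    {"dp": [0.1,-0.9,0],"twist": 0},
    {"dp": [0.1,-0.9,0],"twist": 0},
    {"dp": [0.1,-0.9,0],"twist": 0},
    {"dp": [0.1,-0.9,0],"twist": 0},
    {"dp": [0.1,-0.9,0],"twist": 0},
    {"dp": [0.1,-0.9,0],"twist": 0},
    {"dp": [0,0,0],"twist": 0},
  ],
)

```text
time_s: 3.9
ee_pos: [0.4307, 0.257, 0.2292]
eef_rot: [3.141, 0.001, -0.173]
force: [-1.3, -0.4, 0.6]
grip_width: 0.0421
grip_force: 0.0
```

step_arm(
  deltas=[
    {"dp": [-0.08,-0.73,0],"twist": 0},
    {"dp": [0,0,0.7],"twist": 0},
    {"dp": [0,0,0.7],"twist": 0},
    {"dp": [0,0,0.7],"twist": 0},
    {"dp": [0,0,0.7],"twist": 0},
    {"dp": [0,0,0.7],"twist": 0},
    {"dp": [0,0,0.5],"twist": 0},
    {"dp": [0,0,0.3],"twist": 0},
    {"dp": [0,0,0],"twist": 0},
    {"dp": [0,0,0],"twist": 0},
  ],
)

```text
time_s: 4.9
ee_pos: [0.4329, 0.2836, 0.0588]
eef_rot: [-3.141, -0.001, -0.176]
force: [-0.2, -0.2, -0.2]
grip_width: 0.0424
grip_force: 0.0
```

step_arm(
  deltas=[
    {"dp": [0,-0.07,0.3],"twist": 0},
    {"dp": [0,0,0.27],"twist": 0},
    {"dp": [0,0,0],"twist": 0},
    {"dp": [0,0,0],"twist": 0},
    {"dp": [0,0,0],"twist": 0},
  ],
)

```text
time_s: 5.4
ee_pos: [0.4331, 0.2864, 0.0354]
eef_rot: [-3.141, -0.0, -0.176]
force: [-0.2, 0.0, -0.3]
grip_width: 0.0422
grip_force: 0.0
```

step_arm(
  deltas=[
    {"dp": [0,0,0],"twist": 0},
    {"dp": [0,0,0],"twist": 0},
    {"dp": [0,0,0],"twist": 0},
    {"dp": [0,0,0],"twist": 0},
    {"dp": [0,0,0],"twist": 0},
    {"dp": [0,0,0],"twist": 0},
  ],
  gripper=-1,
  squeeze=30,
)

```text
time_s: 6.0
ee_pos: [0.433, 0.2863, 0.0352]
eef_rot: [3.142, -0.0, -0.176]
force: [0.1, -0.0, -0.7]
grip_width: 0.001
grip_force: 0.0
```

step_arm(
  deltas=[
    {"dp": [0,0,-0.06],"twist": 0},
    {"dp": [0,0,-0.06],"twist": 0},
    {"dp": [0,0,0],"twist": 0},
    {"dp": [0,0,0],"twist": 0},
    {"dp": [0,0,0],"twist": 0},
    {"dp": [0,0,0],"twist": 0},
  ],
)

```text
time_s: 6.6
ee_pos: [0.4329, 0.2863, 0.0399]
eef_rot: [3.142, 0.0, -0.176]
force: [-0.1, 0.6, 0.0]
grip_width: 0.0004
grip_force: 0.0
```

Run:
```python
from h import *
a,W=cloud('top'); b,_=cloud('wrist')
cv2.imwrite('pics/m1.png',np.hstack([cv2.resize(a[220:370,210:360],(400,400)),cv2.resize(b,(400,300)).repeat(1,0) if 0 else cv2.copyMakeBorder(cv2.resize(b,(400,300)),0,100,0,0,0)])[...,::-1])
P=W.reshape(-1,3);P=P[np.isfinite(P[:,0])]
print(ctrl.get_obs()['qpos'])
```

```text
[5.13683480e-01 3.75263172e-01 1.73743899e+00 1.13058166e-06
 1.02900011e+00 2.26020987e+00]
```

View pics/m1.png

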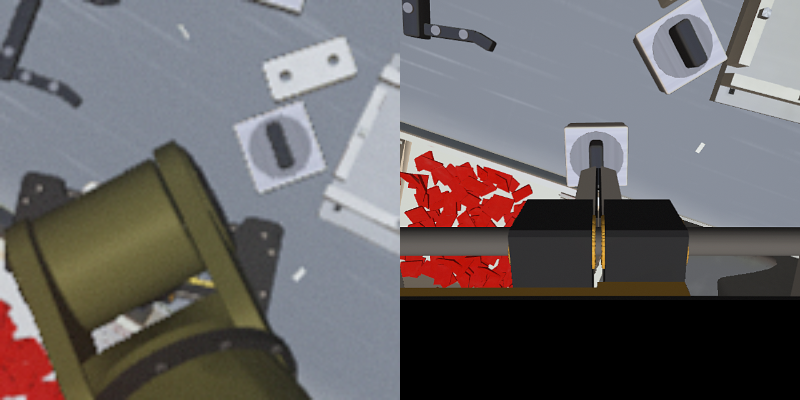

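Run:
```python
from h import *
o=ctrl.get_obs(); b,W=cloud('wrist')
print(o['ee_pos'],ctrl.get_calibration('wrist')['hand_eye'])
for r in ctrl.cut_out('wrist','tin_a'):
    w=W[r['pixels']];w=w[np.isfinite(w[:,0])]
    print(r['conf'],np.round(r['rect'],2),np.round(np.percentile(w,[2,50,98],axis=0),3))
    l=w[(w[:,2]>.045)]; print(len(l),l.mean(0) if len(l) else '')
    l=w[(w[:,2]<.036)&(w[:,2]>.024)]; print(cv2.minAreaRect((l[:,:2]*1000).astype(np.float32)) if len(l) else '')
```

```text
[0.43292975 0.28628488 0.03989834] [[ 2.80008216e-04 -9.69378247e-01 -2.45572264e-01  7.09466336e-02]
 [ 9.99999263e-01 -1.86676867e-05  1.21391583e-03  5.20746336e-04]
 [-1.18132787e-03 -2.45572423e-01  9.69377527e-01 -2.18799895e-01]
 [ 0.00000000e+00  0.00000000e+00  0.00000000e+00  1.00000000e+00]]
0.78 [0.41 0.41 0.57 0.62] [[0.409 0.258 0.01 ]
 [0.444 0.285 0.03 ]
 [0.464 0.315 0.054]]
861 [0.44294209 0.28534844 0.05314842]
((433.8636474609375, 286.76715087890625), (58.22552490234375, 57.79064178466797), 80.78643798828125)
0.55 [0.59 0.   0.82 0.32] [[0.485 0.17  0.008]
 [0.516 0.205 0.03 ]
 [0.546 0.233 0.055]]
2340 [0.5157819  0.20144878 0.05295433]
((515.9656372070312, 200.01217651367188), (58.489749908447266, 58.22763442993164), 21.352720260620117)
```

Run:
```python
from h import *
o=ctrl.get_obs(); b,W=cloud('wrist')
B=R.from_euler('xyz',o['eef_rot']).as_matrix(); T=(W-o['ee_pos'])@B
for r in range(205,300,8):
    print(r,[tuple(np.round(T[r,c]*1000).tolist()) for c in (300,308,316,324,332)])
cv2.imwrite('pics/m2.png',cv2.resize(b[180:400,230:410],None,fx=2.7,fy=2.7)[...,::-1])
```

```text
205 [(28.0, -9.0, 10.0), (28.0, -4.0, 11.0), (28.0, 0.0, 11.0), (28.0, 5.0, 10.0), (28.0, 9.0, 10.0)]
213 [(24.0, -9.0, 10.0), (24.0, -4.0, 8.0), (24.0, 0.0, 10.0), (24.0, 5.0, 8.0), (24.0, 9.0, 9.0)]
221 [(19.0, -9.0, 8.0), (19.0, -4.0, 9.0), (19.0, 0.0, 9.0), (19.0, 5.0, 9.0), (19.0, 9.0, 9.0)]
229 [(14.0, -9.0, 10.0), (18.0, -4.0, -6.0), (18.0, 0.0, -7.0), (17.0, 5.0, 0.0), (15.0, 9.0, 9.0)]
237 [(10.0, -9.0, 9.0), (16.0, -4.0, -13.0), (16.0, 0.0, -14.0), (16.0, 4.0, -12.0), (10.0, 9.0, 9.0)]
245 [(5.0, -9.0, 9.0), (11.0, -4.0, -13.0), (12.0, 0.0, -15.0), (12.0, 4.0, -13.0), (5.0, 9.0, 10.0)]
253 [(0.0, -9.0, 10.0), (8.0, -4.0, -14.0), (7.0, 0.0, -13.0), (8.0, 4.0, -14.0), (0.0, 9.0, 10.0)]
261 [(-4.0, -9.0, 9.0), (3.0, -4.0, -15.0), (4.0, 0.0, -15.0), (3.0, 4.0, -13.0), (-5.0, 9.0, 9.0)]
269 [(-10.0, -9.0, 10.0), (9.0, -3.0, -43.0), (8.0, 0.0, -40.0), (9.0, 4.0, -44.0), (9.0, 7.0, -44.0)]
277 [(9.0, -6.0, -54.0), (9.0, -3.0, -53.0), (8.0, 0.0, -51.0), (9.0, 4.0, -54.0), (9.0, 7.0, -54.0)]
285 [(10.0, -6.0, -64.0), (9.0, -3.0, -62.0), (7.0, 0.0, -58.0), (9.0, 3.0, -63.0), (9.0, 7.0, -63.0)]
293 [(9.0, -6.0, -71.0), (9.0, -3.0, -71.0), (8.0, 0.0, -67.0), (9.0, 3.0, -70.0), (9.0, 6.0, -71.0)]
```

View pics/m2.png

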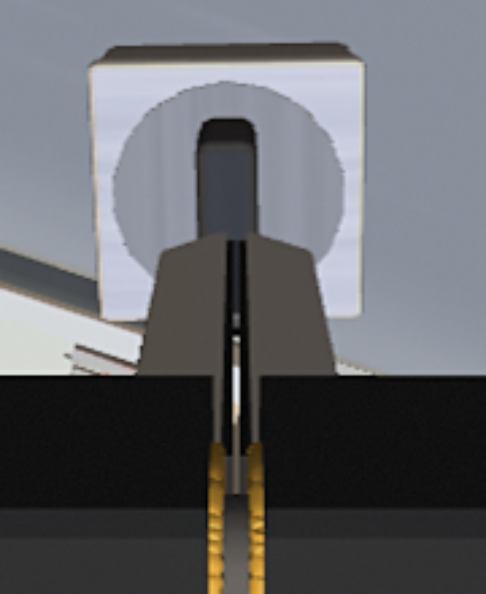

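Run:
```python
from h import *
o=ctrl.get_obs(); b,W=cloud('side')
B=R.from_euler('xyz',o['eef_rot']).as_matrix(); T=(W-o['ee_pos'])@B
m=(abs(T[...,0])<25)&(np.abs(T[...,0])<.025)&(np.abs(T[...,1])<.03)
t=T[m]
for z in np.arange(-.13,.05,.006):
    k=t[(t[:,2]>=z)&(t[:,2]<z+.006)]
    if len(k): print(round(z*1000),len(k),np.round(k.min(0)*1000),np.round(k.max(0)*1000))
cv2.imwrite('pics/m3.png',cv2.resize(b[150:310,330:490],None,fx=3.7,fy=3.7,interpolation=cv2.INTER_CUBIC)[...,::-1])
```

```text
-118 43 [ -10.  -14. -118.] [   8.   -2. -112.]
-112 46 [ -10.  -16. -112.] [   8.    2. -106.]
-106 49 [ -10.  -15. -106.] [   9.    7. -100.]
-100 47 [ -10.  -16. -100.] [  9.  12. -94.]
-94 42 [-10. -15. -94.] [  8.   3. -88.]
-88 49 [-10. -17. -88.] [  9.   6. -82.]
-82 46 [-10. -15. -82.] [  9.  10. -76.]
-76 43 [-10. -14. -76.] [  8.   4. -70.]
-70 44 [-10. -15. -70.] [  8.   7. -64.]
-64 45 [-10. -15. -64.] [  9.  10. -58.]
-58 45 [-10. -15. -58.] [  9.   1. -52.]
-52 33 [-10. -14. -52.] [  8.   8. -46.]
-46 23 [-10.  -8. -45.] [  8.  -2. -40.]
-16 88 [-17. -11. -15.] [ 18.   4. -10.]
-10 66 [-18. -11. -10.] [18. -4. -4.]
-4 69 [-18. -11.  -4.] [17. -1.  2.]
2 67 [-17. -11.   2.] [16. -4.  8.]
8 275 [-25. -30.   8.] [25. 29. 14.]
14 28 [-24. -30.  14.] [ 24. -28.  20.]
20 38 [-25. -30.  20.] [ 24. -27.  25.]
26 47 [-24. -30.  26.] [ 25. -27.  32.]
32 34 [-24. -30.  32.] [ 23. -28.  38.]
38 36 [-25. -30.  38.] [ 24. -27.  42.]
```

View pics/m3.png

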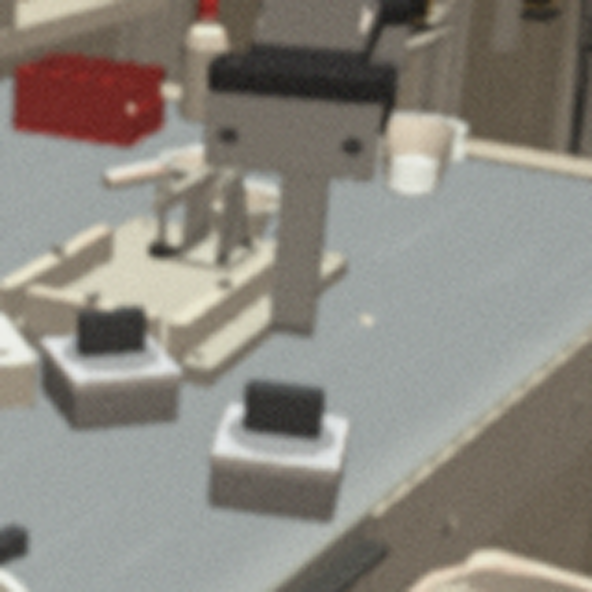

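Both cameras show the fingers ending about 41 mm short of the reported TCP, so the gripper closed above the lug. I'll reopen it and go deeper in small steps, watching the force.

step_arm(
  deltas=[
    {"dp": [0,0,0],"twist": 0},
    {"dp": [0,0,0],"twist": 0},
    {"dp": [0,0,0],"twist": 0},
    {"dp": [0,0,0],"twist": 0},
    {"dp": [0,0,0.2],"twist": 0},
    {"dp": [0,0,0.2],"twist": 0},
    {"dp": [0,0,0.2],"twist": 0},
    {"dp": [0,0,0.2],"twist": 0},
    {"dp": [0,0,0],"twist": 0},
    {"dp": [0,0,0],"twist": 0},
  ],
  gripper=-0.1,
)

```text
time_s: 7.9
ee_pos: [0.4329, 0.2863, 0.0078]
eef_rot: [3.141, 0.0, -0.176]
force: [-0.3, 0.5, 0.2]
grip_width: 0.0421
grip_force: 0.0
```

step_arm(
  deltas=[
    {"dp": [0,0,0.1],"twist": 0},
    {"dp": [0,0,0.1],"twist": 0},
    {"dp": [0,0,0.06],"twist": 0},
    {"dp": [0,0,0],"twist": 0},
    {"dp": [0,0,0],"twist": 0},
  ],
)

```text
time_s: 8.4
ee_pos: [0.433, 0.2863, -0.0024]
eef_rot: [3.142, -0.0, -0.176]
force: [0.6, -0.1, 0.3]
grip_width: 0.0425
grip_force: 0.0
```

step_arm(
  deltas=[
    {"dp": [0,0,0],"twist": 0},
    {"dp": [0,0,0],"twist": 0},
    {"dp": [0,0,0],"twist": 0},
    {"dp": [0,0,0],"twist": 0},
    {"dp": [0,0,0],"twist": 0},
    {"dp": [0,0,0],"twist": 0},
  ],
  gripper=-1,
  squeeze=30,
)

```text
time_s: 9.0
ee_pos: [0.4331, 0.2864, -0.0024]
eef_rot: [-3.141, -0.0, -0.176]
force: [0.1, 0.7, 0.6]
grip_width: 0.0115
grip_force: 30.0
```

step_arm(
  deltas=[
    {"dp": [0,0,-0.05],"twist": 0},
    {"dp": [0,0,-0.05],"twist": 0},
    {"dp": [0,0,0],"twist": 0},
    {"dp": [0,0,0],"twist": 0},
    {"dp": [0,0,0],"twist": 0},
  ],
)

```text
time_s: 9.5
ee_pos: [0.4329, 0.2862, 0.0015]
eef_rot: [3.141, 0.0, -0.176]
force: [-0.7, -0.4, -2.5]
grip_width: 0.0115
grip_force: 30.0
```

step_arm(
  deltas=[
    {"dp": [0,0,0],"twist": 0},
    {"dp": [0,0,0],"twist": 0},
    {"dp": [0,0,0],"twist": 0},
  ],
)

```text
time_s: 9.8
ee_pos: [0.4329, 0.2863, 0.0015]
eef_rot: [3.142, 0.0, -0.176]
force: [-0.4, 1.2, -2.3]
grip_width: 0.012
grip_force: 30.0
```

step_arm(
  deltas=[
    {"dp": [0,0,0.05],"twist": 0},
    {"dp": [0,0,0.05],"twist": 0},
    {"dp": [0,0,0],"twist": 0},
    {"dp": [0,0,0],"twist": 0},
  ],
)

```text
time_s: 10.2
ee_pos: [0.4331, 0.2864, -0.0023]
eef_rot: [-3.141, -0.0, -0.176]
force: [-0.5, -1.4, 2.4]
grip_width: 0.0119
grip_force: 30.0
```

step_arm(
  deltas=[
    {"dp": [0,0,0],"twist": 0},
    {"dp": [0,0,0],"twist": 0},
    {"dp": [0,0,0],"twist": 0},
    {"dp": [0,0,-0.5],"twist": 0},
    {"dp": [0,0,-0.5],"twist": 0},
    {"dp": [0,0,-0.5],"twist": 0},
    {"dp": [0,0,-0.5],"twist": 0},
    {"dp": [0,0,0],"twist": 0},
  ],
  gripper=-0.1,
)

```text
time_s: 11.0
ee_pos: [0.4341, 0.287, 0.0798]
eef_rot: [-3.139, -0.003, -0.176]
force: [-0.4, -0.6, 0.3]
grip_width: 0.0425
grip_force: 0.0
```

step_arm(
  deltas=[
    {"dp": [0,0,0],"twist": -1},
    {"dp": [0,0,0],"twist": -1},
    {"dp": [0,0,0],"twist": -1},
    {"dp": [0,0,0],"twist": -1},
    {"dp": [0,0,0],"twist": -1},
    {"dp": [0,0,0],"twist": -1},
    {"dp": [0,0,0],"twist": -1},
    {"dp": [0,0,0],"twist": -0.9},
    {"dp": [0.38,0.92,0],"twist": 0},
    {"dp": [0.38,0.92,0],"twist": 0},
    {"dp": [0.37,0.92,0],"twist": 0},
    {"dp": [0,0,0],"twist": 0},
  ],
)

```text
time_s: 12.2
ee_pos: [0.5174, 0.1972, 0.0762]
eef_rot: [3.141, 0.001, 0.372]
force: [-0.2, 0.4, 0.2]
grip_width: 0.042
grip_force: 0.0
```

step_arm(
  deltas=[
    {"dp": [0,0,0],"twist": 0},
    {"dp": [0,0,0],"twist": 0},
  ],
)

```text
time_s: 12.4
ee_pos: [0.5147, 0.2008, 0.0769]
eef_rot: [-3.141, 0.001, 0.376]
force: [-0.5, -0.1, -0.5]
grip_width: 0.0423
grip_force: 0.0
```

Run:
```python
from h import *
o=ctrl.get_obs(); b,W=cloud('wrist'); print(o['ee_pos'],o['eef_rot'])
B=R.from_euler('xyz',o['eef_rot']).as_matrix(); T=(W-o['ee_pos'])@B
for r in ctrl.cut_out('wrist','tin_a'):
    w=W[r['pixels']];w=w[np.isfinite(w[:,0])]
    l=w[(w[:,2]<.036)&(w[:,2]>.024)]
    print(r['conf'],np.round(np.median(w,0),3)); 
    if len(l)>20: print(cv2.minAreaRect((l[:,:2]*1000).astype(np.float32)))
```

```text
[0.51472511 0.20078311 0.07689361] [-3.14136037e+00  9.48787618e-04  3.76486498e-01]
0.98 [0.645 0.204 0.03 ]
((658.0739135742188, 207.3438262939453), (58.131134033203125, 55.55791091918945), 75.00285339355469)
0.79 [0.52  0.202 0.03 ]
((516.0957641601562, 199.49981689453125), (58.53019714355469, 58.09404754638672), 21.523977279663086)
0.77 [0.448 0.285 0.03 ]
((433.5856018066406, 285.3414306640625), (58.68882751464844, 58.92560958862305), 80.12052917480469)
```

step_arm(
  deltas=[
    {"dp": [0,0,0.5],"twist": 0},
    {"dp": [0,0,0.5],"twist": 0},
    {"dp": [0,0,0.4],"twist": 0},
    {"dp": [0,0,0.3],"twist": 0},
    {"dp": [0,0,0.2],"twist": 0},
    {"dp": [0,0,0.1],"twist": 0},
    {"dp": [0,0,0],"twist": 0},
    {"dp": [0,0,0],"twist": 0},
  ],
)

```text
time_s: 13.3
ee_pos: [0.5159, 0.2003, -0.0019]
eef_rot: [3.142, -0.001, 0.376]
force: [0.2, 0.9, 0.9]
grip_width: 0.0427
grip_force: 0.0
```

step_arm(
  deltas=[
    {"dp": [0,0,0],"twist": 0},
    {"dp": [0,0,0],"twist": 0},
    {"dp": [0,0,0],"twist": 0},
    {"dp": [0,0,0],"twist": 0},
    {"dp": [0,0,0],"twist": 0},
    {"dp": [0,0,0],"twist": 0},
  ],
  gripper=-1,
)

```text
time_s: 13.9
ee_pos: [0.5156, 0.2002, -0.0024]
eef_rot: [-3.142, -0.0, 0.376]
force: [-0.5, 1.1, 1.2]
grip_width: 0.0121
grip_force: 30.0
```

step_arm(
  deltas=[
    {"dp": [0,0,-0.05],"twist": 0},
    {"dp": [0,0,-0.05],"twist": 0},
    {"dp": [0,0,0],"twist": 0},
    {"dp": [0,0,0],"twist": 0},
    {"dp": [0,0,0],"twist": 0},
    {"dp": [0,0,0],"twist": 0},
  ],
)

```text
time_s: 14.5
ee_pos: [0.5154, 0.2002, 0.0014]
eef_rot: [-3.142, 0.0, 0.376]
force: [-0.6, 0.7, -5.2]
grip_width: 0.0118
grip_force: 30.0
```

step_arm(
  deltas=[
    {"dp": [0,0,0.05],"twist": 0},
    {"dp": [0,0,0.05],"twist": 0},
    {"dp": [0,0,0],"twist": 0},
    {"dp": [0,-0.15,0],"twist": 0},
    {"dp": [0,-0.2,0],"twist": 0},
    {"dp": [0,-0.2,0],"twist": 0},
    {"dp": [0,-0.2,0],"twist": 0},
    {"dp": [0,0,0],"twist": 0},
    {"dp": [0,0,0],"twist": 0},
  ],
  squeeze=50,
)

```text
time_s: 15.4
ee_pos: [0.5043, 0.2289, -0.0023]
eef_rot: [-3.141, -0.0, 0.376]
force: [-1.8, 6.1, 2.0]
grip_width: 0.0116
grip_force: 50.0
```

step_arm(
  deltas=[
    {"dp": [0.22,-0.1,0],"twist": 0},
    {"dp": [0.22,-0.1,0],"twist": 0},
    {"dp": [0.22,-0.1,0],"twist": 0},
    {"dp": [0.22,-0.1,0],"twist": 0},
    {"dp": [0.2,-0.1,0],"twist": 0},
    {"dp": [0,0,0],"twist": 0},
    {"dp": [0,0,0],"twist": 0},
  ],
)

```text
time_s: 16.1
ee_pos: [0.5379, 0.2629, -0.0023]
eef_rot: [-3.141, -0.002, 0.376]
force: [2.2, 2.5, -3.2]
grip_width: 0.0117
grip_force: 50.0
```

step_arm(
  deltas=[
    {"dp": [0,0,0],"twist": 0.7},
    {"dp": [0,0,0],"twist": 0.7},
    {"dp": [0,0,0],"twist": 0.7},
    {"dp": [0,0,0],"twist": 0.7},
    {"dp": [0,0,0],"twist": 0.7},
    {"dp": [0,0,0],"twist": 0.7},
    {"dp": [0,0,0],"twist": 0.7},
    {"dp": [0,0,0],"twist": 0.7},
    {"dp": [0,0,0],"twist": 0.7},
    {"dp": [0,0,0],"twist": 0.7},
    {"dp": [0,0,0],"twist": 0.7},
    {"dp": [0,0,0],"twist": 0.7},
  ],
)

```text
time_s: 17.3
ee_pos: [0.5373, 0.2622, -0.0024]
eef_rot: [3.142, -0.0, -0.213]
force: [0.6, 0.4, -0.4]
grip_width: 0.0114
grip_force: 50.0
```

step_arm(
  deltas=[
    {"dp": [0,0,0],"twist": 0.7},
    {"dp": [0,0,0],"twist": 0.7},
    {"dp": [0,0,0],"twist": 0},
    {"dp": [0,0,0],"twist": 0},
  ],
)

```text
time_s: 17.7
ee_pos: [0.5373, 0.2622, -0.0024]
eef_rot: [3.141, -0.0, -0.307]
force: [0.6, -1.1, 1.8]
grip_width: 0.0118
grip_force: 50.0
```

Run:
```python
from h import *
from scipy.optimize import minimize
o=ctrl.get_obs(); 
rects=[(0,14,-48,48),(-45,0,35,45),(-45,0,-45,-35)]
def sd(p):
    d=[]
    for a,b,c,e in rects:
        dx=np.maximum(np.maximum(a-p[:,0],p[:,0]-b),0);dy=np.maximum(np.maximum(c-p[:,1],p[:,1]-e),0);d.append(np.hypot(dx,dy))
    return np.min(d,0)
for cam in('wrist','side'):
    b,W=cloud(cam); P=W.reshape(-1,3);P=P[np.isfinite(P[:,0])]
    c,s=np.cos(1.265),np.sin(1.265);Q=(P[:,:2]*1000-[608.5,404.8])@np.array([[c,-s],[s,c]])
    k=(Q[:,0]>-44)&(Q[:,0]<22)&(abs(Q[:,1])<60)&(P[:,2]>.006)&(P[:,2]<.024)
    p0=P[k][:,:2]*1000
    def f(q):
        c,s=np.cos(q[2]),np.sin(q[2]);return np.minimum(sd((p0-q[:2])@np.array([[c,-s],[s,c]])),8).mean()
    if len(p0)>60:
        r=minimize(f,[608.5,404.8,1.265],method='Nelder-Mead',options=dict(initial_simplex=[[608,404,1.26],[613,404,1.28],[604,408,1.25],[608,400,1.32]]));print(cam,len(p0),r.x,r.fun)
    for r in ctrl.cut_out(cam,'tin_a'):
        w=W[r['pixels']];w=w[np.isfinite(w[:,0])]; l=w[(w[:,2]<.036)&(w[:,2]>.024)]
        if len(l)>20: print(round(r['conf'],2),cv2.minAreaRect((l[:,:2]*1000).astype(np.float32)))
```

```text
wrist 5236 [609.4341775  403.25087529   1.2522463 ] 0.0041398324341077085
0.72 ((639.7221069335938, 212.6552276611328), (58.037147521972656, 18.755754470825195), 73.51823425292969)
0.63 ((538.1978759765625, 261.0174865722656), (58.30461120605469, 57.58314895629883), 72.24671936035156)
0.58 ((451.760986328125, 288.1708679199219), (30.72166633605957, 27.322546005249023), 71.87232208251953)
side 458 [607.86125463 407.92570821   1.28751915] 0.03575601275656161
0.91 ((537.164306640625, 264.0408020019531), (59.72608947753906, 57.9309196472168), 73.42924499511719)
0.8 ((657.990478515625, 211.1311492919922), (57.573909759521484, 56.92906188964844), 76.68586730957031)
0.75 ((578.7069091796875, 182.57803344726562), (32.362098693847656, 68.78843688964844), 21.508066177368164)
0.63 ((433.638427734375, 289.8256530761719), (57.83780288696289, 57.72922134399414), 80.03350830078125)
```

step_arm(
  deltas=[
    {"dp": [0.05,-0.24,0],"twist": 0},
    {"dp": [0.1,-0.24,0],"twist": 0},
    {"dp": [0.11,-0.24,0],"twist": 0},
    {"dp": [0.12,-0.24,0],"twist": 0},
    {"dp": [0.12,-0.24,0],"twist": 0},
    {"dp": [0.12,-0.24,0],"twist": 0},
    {"dp": [0,0,0],"twist": 0},
    {"dp": [0,0,0],"twist": 0},
  ],
)

```text
time_s: 18.7
ee_pos: [0.5788, 0.3105, -0.0023]
eef_rot: [-3.14, -0.001, -0.308]
force: [1.4, 2.2, -3.4]
grip_width: 0.0115
grip_force: 50.0
```

Run:
```python
from h import *
o=ctrl.get_obs(); b,W=cloud('wrist'); print(o['ee_pos'],o['eef_rot'][2],o['force'])
cv2.imwrite('pics/m4.png',b[...,::-1])
B=R.from_euler('xyz',o['eef_rot']).as_matrix(); T=((W-o['ee_pos'])@B*1000).reshape(-1,3); z=W[...,2].ravel()
T,z=T[np.isfinite(z)],z[np.isfinite(z)]
k=(z>.006)&(z<.022)&(T[:,1]<-40)&(T[:,1]>-140)&(abs(T[:,0])<70)
t=T[k]
for y in range(-125,-40,6):
    q=t[(t[:,1]>=y)&(t[:,1]<y+6)]
    l=q[q[:,0]<-10];r=q[q[:,0]>10]
    m=q[abs(q[:,0])<25]
    print(y,len(q),'neg',l[:,0].max().round(1) if len(l) else '', 'pos',r[:,0].min().round(1) if len(r) else '', 'mid',len(m),m[:,1].max().round(1) if len(m) else '')
for x in (-20,-10,0,10,20):
    q=t[abs(t[:,0]-x)<3]; print(x,q[:,1].max() if len(q) else '')
```

```text
[ 0.57883694  0.31049469 -0.00225509] -0.3078332475472061 [ 1.44861431  2.24196782 -3.39276129]
-125 0 neg  pos  mid 0 
-119 67 neg -10.3 pos 10.6 mid 43 -113.0
-113 2003 neg -10.1 pos 10.0 mid 1044 -107.0
-107 2310 neg -10.0 pos 10.0 mid 1179 -101.0
-101 2456 neg -10.0 pos 10.0 mid 1189 -98.8
-95 429 neg -33.6 pos 36.0 mid 0 
-89 520 neg -33.6 pos 36.1 mid 0 
-83 313 neg -33.7 pos 36.2 mid 0 
-77 257 neg  pos 36.1 mid 0 
-71 222 neg  pos 36.1 mid 0 
-65 275 neg  pos 36.2 mid 0 
-59 244 neg  pos 36.1 mid 0 
-53 265 neg  pos 36.8 mid 0 
-47 274 neg  pos 39.4 mid 0 
-41 38 neg  pos 42.3 mid 0 
-20 -99.26931631729386
-10 -99.27005269744383
0 -99.21224168520757
10 -98.99130119189242
20 -99.21393927476967
```

View pics/m4.png

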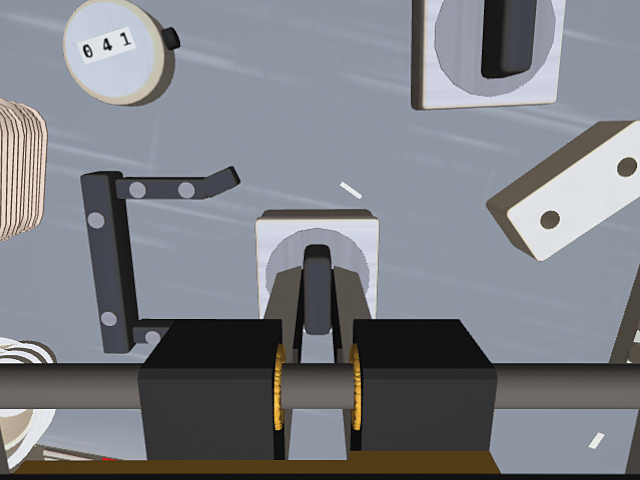

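The wrist view shows the bay's end stop at about x = 105 px, parallel to the tool, with the tin lined up to the channel within 1.5 mm. It needs about 70 mm more travel.

step_arm(
  deltas=[
    {"dp": [0.03,-0.2,0],"twist": 0},
    {"dp": [0,-0.2,0],"twist": 0},
    {"dp": [0,-0.2,0],"twist": 0},
    {"dp": [0,-0.2,0],"twist": 0},
    {"dp": [0,-0.2,0],"twist": 0},
    {"dp": [0,-0.2,0],"twist": 0},
    {"dp": [0,-0.2,0],"twist": 0},
    {"dp": [0,-0.2,0],"twist": 0},
    {"dp": [0,0,0],"twist": 0},
    {"dp": [0,0,0],"twist": 0},
  ],
)

```text
time_s: 19.75
ee_pos: [0.5989, 0.3706, -0.0023]
eef_rot: [-3.141, -0.0, -0.308]
force: [0.4, 1.8, 2.8]
grip_width: 0.0115
grip_force: 50.0
```

step_arm(
  deltas=[
    {"dp": [0,-0.05,0],"twist": 0},
    {"dp": [0,-0.05,0],"twist": 0},
    {"dp": [0,-0.03,0],"twist": 0},
    {"dp": [0,0,0],"twist": 0},
    {"dp": [0,0,0],"twist": 0},
    {"dp": [0,0,0],"twist": 0},
  ],
)

```text
time_s: 20.35
ee_pos: [0.6006, 0.3746, -0.0023]
eef_rot: [3.14, 0.0, -0.309]
force: [-1.6, -5.2, 5.7]
grip_width: 0.0119
grip_force: 50.0
```

step_arm(
  deltas=[
    {"dp": [0,-0.02,0],"twist": 0},
    {"dp": [0,0,0],"twist": 0},
    {"dp": [0,0,0],"twist": 0},
  ],
)

```text
time_s: 20.65
ee_pos: [0.6008, 0.3751, -0.0023]
eef_rot: [3.14, 0.0, -0.309]
force: [-2.3, -7.2, 5.6]
grip_width: 0.0117
grip_force: 50.0
```

step_arm(
  deltas=[
    {"dp": [0,0,0],"twist": 0},
    {"dp": [0,0,0],"twist": 0},
    {"dp": [0,0,0],"twist": 0},
    {"dp": [0,0,0],"twist": 0},
    {"dp": [0,0,-0.3],"twist": 0},
    {"dp": [0,0,-0.5],"twist": 0},
    {"dp": [0,0,-0.7],"twist": 0},
    {"dp": [0,0,-0.7],"twist": 0},
    {"dp": [0,0,-0.7],"twist": 0},
    {"dp": [0,0,0],"twist": 0},
    {"dp": [0,0,0],"twist": 0},
  ],
  gripper=-0.1,
)

```text
time_s: 21.75
ee_pos: [0.601, 0.3764, 0.1144]
eef_rot: [-3.141, -0.001, -0.308]
force: [-0.6, 0.5, -0.6]
grip_width: 0.0424
grip_force: 0.0
```

Run:
```python
from h import *
o=ctrl.get_obs(); b,W=cloud('wrist'); print(o['ee_pos'],o['eef_rot'][2],o['force'])
cv2.imwrite('pics/m5.png',b[...,::-1])
for r in ctrl.cut_out('wrist','tin_a'):
    w=W[r['pixels']];w=w[np.isfinite(w[:,0])]; l=w[(w[:,2]<.036)&(w[:,2]>.024)]
    if len(l)>20: print(round(r['conf'],2),cv2.minAreaRect((l[:,:2]*1000).astype(np.float32)),np.median(l[:,2]))
B=R.from_euler('xyz',o['eef_rot']).as_matrix(); A=W.reshape(-1,3); A=A[np.isfinite(A[:,0])]
T=(A-o['ee_pos'])@B*1000; z=A[:,2]
for nm,lo,hi in(('lid',.026,.034),('bars',.009,.022)):
    k=(z>lo)&(z<hi)&(abs(T[:,0])<55)&(T[:,1]>-60)&(T[:,1]<40); t=T[k]
    print(nm,np.percentile(t,[.5,99.5],axis=0).round(1))
    if nm=='bars':
        for x in(-20,0,20): print(x,t[abs(t[:,0]-x)<4][:,1].max(initial=-99))
        for s in(-1,1): 
            q=t[(t[:,0]*s>25)&(t[:,1]>-18)]; print(s,abs(q[:,0]).min(initial=99))
```

```text
[0.60095662 0.37638174 0.11442035] -0.308261891995091 [-0.56468918  0.49347322 -0.63918014]
0.84 ((600.67138671875, 373.8025207519531), (57.97410202026367, 58.915283203125), 72.48967742919922) 0.03007394562132565
0.58 ((659.806884765625, 207.36122131347656), (58.54603576660156, 58.66593933105469), 74.77410888671875) 0.03021784065409644
lid [[-28.1 -26.   82.2]
 [ 29.7  31.3  87.3]]
bars [[-48.  -43.3  93.5]
 [ 47.5  29.3 104.7]]
-20 -29.49584474673266
0 -29.386607548159684
20 -29.411904075579056
-1 35.036071567063054
1 28.563643192771202
```

View pics/m5.png

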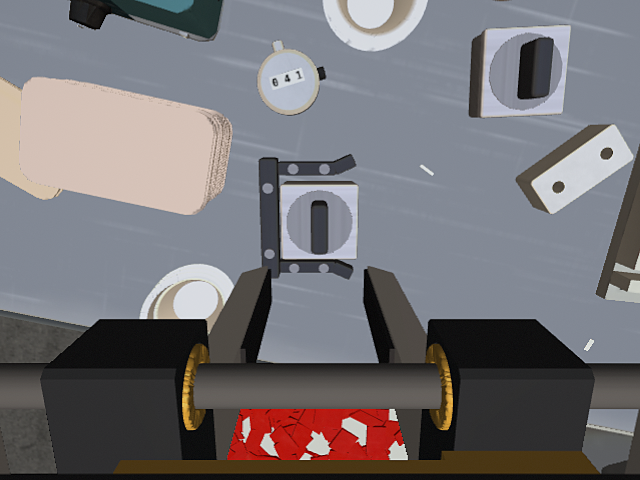

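It's in and square, but about 3 mm short of the stop. I'll regrasp and press it home.

step_arm(
  deltas=[
    {"dp": [0,0,0.7],"twist": 0},
    {"dp": [0,0,0.7],"twist": 0},
    {"dp": [0,0,0.6],"twist": 0},
    {"dp": [0,0,0.4],"twist": 0},
    {"dp": [0,0,0.3],"twist": 0},
    {"dp": [0,0,0.15],"twist": 0},
    {"dp": [0,0,0],"twist": 0},
    {"dp": [0,0,0],"twist": 0},
  ],
)

```text
time_s: 22.65
ee_pos: [0.6013, 0.3765, 0.0005]
eef_rot: [-3.141, -0.001, -0.308]
force: [0.6, -1.1, -0.4]
grip_width: 0.0422
grip_force: 0.0
```

step_arm(
  deltas=[
    {"dp": [0,0,0],"twist": 0},
    {"dp": [0,0,0],"twist": 0},
    {"dp": [0,0,0],"twist": 0},
    {"dp": [0,0,0],"twist": 0},
    {"dp": [0,0,0],"twist": 0},
    {"dp": [0,0,0],"twist": 0},
  ],
  gripper=-1,
)

```text
time_s: 23.25
ee_pos: [0.6008, 0.3759, -0.0003]
eef_rot: [3.141, 0.0, -0.308]
force: [-3.4, -4.6, 2.6]
grip_width: 0.0115
grip_force: 50.0
```

step_arm(
  deltas=[
    {"dp": [0,-0.02,0],"twist": 0},
    {"dp": [0,-0.02,0],"twist": 0},
    {"dp": [0,0,0],"twist": 0},
    {"dp": [0,0,0],"twist": 0},
    {"dp": [0,0,0],"twist": 0},
  ],
)

```text
time_s: 23.75
ee_pos: [0.6014, 0.3774, -0.0003]
eef_rot: [3.141, -0.0, -0.309]
force: [-1.4, -5.0, 2.4]
grip_width: 0.0114
grip_force: 50.0
```

step_arm(
  deltas=[
    {"dp": [0,-0.02,0],"twist": 0},
    {"dp": [0,-0.02,0],"twist": 0},
    {"dp": [0,0,0],"twist": 0},
    {"dp": [0,0,0],"twist": 0},
  ],
)

```text
time_s: 24.15
ee_pos: [0.6018, 0.3783, -0.0003]
eef_rot: [3.14, 0.0, -0.309]
force: [-4.1, -8.1, 5.2]
grip_width: 0.0114
grip_force: 50.0
```

step_arm(
  deltas=[
    {"dp": [0,-0.02,0],"twist": 0},
    {"dp": [0,-0.02,0],"twist": 0},
    {"dp": [0,0,0],"twist": 0},
    {"dp": [0,0,0],"twist": 0},
  ],
)

```text
time_s: 24.55
ee_pos: [0.6017, 0.3784, -0.0001]
eef_rot: [3.137, 0.001, -0.309]
force: [-10.2, -18.0, 11.4]
grip_width: 0.0115
grip_force: 50.0
```

Firm contact, with no further motion. I'll relax the push, release and check.

step_arm(
  deltas=[
    {"dp": [0,0.03,0],"twist": 0},
    {"dp": [0,0,0],"twist": 0},
  ],
)

```text
time_s: 24.75
ee_pos: [0.6018, 0.3784, -0.0002]
eef_rot: [3.139, 0.001, -0.309]
force: [-4.5, -10.1, 6.0]
grip_width: 0.0114
grip_force: 50.0
```

step_arm(
  deltas=[
    {"dp": [0,0,0],"twist": 0},
    {"dp": [0,0,0],"twist": 0},
    {"dp": [0,0,0],"twist": 0},
    {"dp": [0,0,0],"twist": 0},
    {"dp": [0,0,-0.3],"twist": 0},
    {"dp": [0,0,-0.5],"twist": 0},
    {"dp": [0,0,-0.7],"twist": 0},
    {"dp": [0,0,-0.7],"twist": 0},
    {"dp": [0,0,-0.7],"twist": 0},
    {"dp": [0,0,0],"twist": 0},
    {"dp": [0,0,0],"twist": 0},
  ],
  gripper=-0.1,
)

```text
time_s: 25.85
ee_pos: [0.6021, 0.3798, 0.1165]
eef_rot: [-3.141, -0.001, -0.308]
force: [-0.8, 1.1, 0.2]
grip_width: 0.0422
grip_force: 0.0
```

Run:
```python
from h import *
o=ctrl.get_obs(); b,W=cloud('wrist'); print(o['ee_pos'],o['eef_rot'][2],o['force'])
for r in ctrl.cut_out('wrist','tin_a'):
    w=W[r['pixels']];w=w[np.isfinite(w[:,0])]; l=w[(w[:,2]<.036)&(w[:,2]>.024)]
    if len(l)>20: print(round(r['conf'],2),cv2.minAreaRect((l[:,:2]*1000).astype(np.float32)),np.median(l[:,2]))
B=R.from_euler('xyz',o['eef_rot']).as_matrix(); A=W.reshape(-1,3); A=A[np.isfinite(A[:,0])]
T=(A-o['ee_pos'])@B*1000; z=A[:,2]
for nm,lo,hi in(('lid',.026,.034),('bars',.009,.022)):
    k=(z>lo)&(z<hi)&(abs(T[:,0])<55)&(T[:,1]>-60)&(T[:,1]<40); t=T[k]
    print(nm,np.percentile(t,[.5,99.5],axis=0).round(1))
    if nm=='bars':
        for x in(-20,0,20): print(x,t[(abs(t[:,0]-x)<4)&(t[:,1]<0)][:,1].max(initial=-99))
a,W=cloud('top')
for l in ['tin_a','jar','bowl_nest','block','cups']:
    for r in ctrl.cut_out('top',l)[:3]:
        w=W[r['pixels']];w=w[np.isfinite(w[:,0])]; print(l,round(r['conf'],2),np.median(w,0).round(3))
```

```text
[0.60212174 0.37984019 0.11651026] -0.308317613559006 [-0.82112379  1.0755905   0.20792125]
0.72 ((659.8834838867188, 207.30142211914062), (58.652767181396484, 58.75662612915039), 74.82779693603516) 0.030267439350794734
lid [[-28.2 -25.4  84.4]
 [ 29.6  31.8  89.2]]
bars [[-48.1 -39.7  95.7]
 [ 47.5  32.6 107.1]]
-20 -26.80338297266606
0 -27.176432538682185
20 -26.755512527894513
tin_a 0.57 [0.656 0.207 0.03 ]
jar 0.95 [0.727 0.193 0.066]
bowl_nest 0.75 [0.739 0.295 0.035]
block 0.95 [0.577 0.178 0.025]
cups 0.51 [0.553 0.517 0.04 ]
```

```bash
python3 -c "
from station import ctrl
print(ctrl.hand_in())"
```

```text
the job is handed in; nothing more can be done
None
```

The heavy tin was the middle of the three, at about 6 N against 2.5 N for the near one (the far one was not weighed). It now sits square in the bay, about 30 mm from the stop face and let go, nothing else looked disturbed, and the job is handed in.

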